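# Comb test rods into a grooved tray

### The arm

A 6-joint arm with a two-finger parallel gripper is mounted at the origin on a cart in front of the work surface, level with it; the furniture and walls round the work are solid. World frame = base frame: x ahead of the robot, y to its left, z up, the work surface at z = 0. Lengths are in m, angles in rad, forces in N, time in s.
With the tool pointing down it reaches from about 0.325 to 0.9 m from the base axis. Payload 3.5 kg.
Tool frame: the origin (TCP) lies at the centre of the arm's flange, where the gripper is bolted on; the fingertips stand 173 mm ahead of it and the grasp point (between the pads) lies 155 mm ahead of it (r.tip_extent is the distance from the TCP to the fingertips, in m); z points along the fingers, y is the line along which they close (so a half turn about z gives the same grasp; the last joint's range is limited). The gripper opens to 85 mm and grips with 20 to 120 N. Pads are 22 mm wide; open, the fingers measure 114 mm over their backs; the gripper's body (76 mm by 85 mm) begins 54 mm behind the grasp point. The pads swing forward as they close: fully open they stand 13 mm farther back than shut.
Start: joints at [1.226, 0.276, -0.026, 1.268, 0, 1.467], TCP at [0.15, 0.607, 0.405] pointing down, gripper open.
Joint ranges: [-3.12, 3.12], [-0.85, 1.88], [-1.08, 1.24], [-1.95, 2.15], [-1.57, 1.53], [-3.14, 3.14]. Speed limits (rad/s): [2.57, 2.57, 3.14, 3.14, 3.14, 3.14].

### API

Orientations are given as a unit quaternion [w, x, y, z].
In Python, from cell import r gives the robot as it stands. The module is installed in compiled form; this text tells all that it offers.
- The arm moves only by the tool apply_moves, never from a script. Its argument "motion" is a list of rows, each a list of 3 entries, a list of its own where there are three numbers: the closure, from -1 (fully open) to 1 (shut), then the shift along the tool's x, y, z in cm, then the turn, a rotation vector about the tool's x, y, z in rad. In form: [[claw, [tx, ty, tz], [ax, ay, az]], ...]. A call has 1 to 8 rows; each row is the pose to reach, as a shift and turn from the pose commanded when the call began, along the tool's axes at that moment; what a row does not reach only later rows make up. A row lasts 1/12 s, in which the tool goes at most 41.7 mm and 7.16 degrees, less where a joint would pass 70% of its speed; a pose out of reach is approached as far as the arm can. A call with a gripper value outside its range is refused whole. The fingers move at their own pace and stop on an object; "force" is the grip in N (left out, the last holds). Time passes only in rows, so rows that repeat a pose let the fingers close. It gives the time, the measured TCP pose, the force, the opening and the grip force at its end, in the units of the state.
- r.observe(): the state, without advancing time (a new reading comes with each control period).
- r.grab_frame(name): name is "scene" or "top"; returns a dict with "frame" (480x640x3 uint8, red, green, blue), "fx", "fy", "cx", "cy" (pixels), "pose" (4x4, takes a point from camera to world coordinates). Camera axes: x right, y down, z forward; pixel columns grow to the right and rows downward; lengths in m; the calibration is good to about 2 mm. A picture is of the moment at which its call begins. There is no depth.
- r.sign_off(): hands the job in; it is judged then, once.
The state is a dict: "time_s": time; "joints": joint angles; "joint_vel": joint speeds; "joint_efforts": joint torques, N m; "position": TCP position; "ee_rot": TCP orientation; "ft_force": force on the tool from outside, world axes, zero at the start; "moment": the same for the moment, N m; "width": opening from 0.0 (shut) to 1.0 (fully open); "gripper_force": force on a finger pad.
Only numpy, scipy, OpenCV 4.12 (cv2) and the standard library are available. Lean on these libraries where they do the work, as an engineer would, in place of code of your own. Each camera call takes 0.05 s, during which the arm holds its last target. There are 200 camera calls.

### The job

Take the caliper off the ribbed tray and lay it flat on the worktop or mat. Then take the rake from its rest and comb it through the tray until all four yellow rods lie parallel at the bottom of the grooves, touching them only with the rake, and hang the rake back in its rest. Leave the other things as they stand.

Things in the scene. Friction and masses are not known exactly. Their poses are not given: they have to be found in the camera images.
- tray: Blue tray, fixed on the mat, 194 x 134 mm. Origin: centre of its underside; x along its length, y across, z up. Inside 186 x 126 mm, floor at z = 4 mm. Long side walls (outer faces y = +-67, 4 mm thick) 38 mm high, end walls 20 mm (-x) and 26 mm (+x) high. Nine white ribs run along y, 3 mm thick at their rounded tops, 18 mm apart, tops at z = 14 mm, centred at x = -67.5, -49.5 ... 76.5 mm.
- tray_bay (a point): Middle of the flat bay of the tray, on its floor (tray x = -81 mm): the room free of rods between the -x end wall and the first rib, 24 mm long, in which to lower the rake's tines before combing towards the tray's +x. Rod ends may overhang its last 6 mm. It is no groove. z up.
- tray_groove (a point): Middle of the floor of the first groove (tray x = -58.5 mm). Nine grooves along the tray's y, 18 mm apart, 15 mm wide, 10 mm deep, the last beside the +x wall. A rod on the ribs has its axis 15 mm above this floor; in a groove 5 mm, its top level with the ribs. Tine tips 11.5 to 14 mm above this floor push the former, pass over the latter; short back strokes let rods drop.
- mat_edge (a point): Point on the top of the desk mat at its front edge (x = 0.518 m). The mat is 7.6 mm thick (top z = 0.0076); from here towards the robot is a strip of bare worktop at z = 0, to x = 0.40 m. Tray, rest, vial, carton and spool stand on the mat. Behind stand a stirrer and a paper cutter: its raised blade and handle run from y = 0.40 to 0 m at x = 0.71 m, up to z = 0.2 m.
- rake: Hand rake, about 160 g, hung upright in its rest. Origin: midway between its tine tips; y along its bar, z up. Nine steel tines 5 mm thick, 12.5 mm apart (y = -50 to 50), z = 0 to 40 mm; bar 12 x 140 x 12 mm at z = 40 to 52 mm; orange upright grip, 20 mm thick along x, 56 mm wide along y, z = 52 to 112 mm. Grasp the grip across its 20 mm.
- rest: Grey rest for the rake, fixed on the mat. Origin: centre of its underside; base 56 x 156 x 8 mm, y along its length. Two posts at y = +-62 mm (10 mm wide) carry forks open at the top: floor at z = 54 mm, 18 mm clear between the prongs along x, prong tops at 70 mm. With the bar lying in the forks the rake's origin is 14 mm above this one, y axes parallel.
- caliper: Digital caliper, 200 x 66 x 11 mm, about 160 g, at first lying across the tray on its side walls (underside 38 mm above the tray's). Origin: centre of its underside; x along the beam, z up. Grasp the display head: x = -79 to -17, y = 3 to 33, z = 0 to 10 mm; beam y = 11 to 27, z = 3 to 7 mm; thin jaws reach to y = -33 mm. Centre of mass near x = -28, y = 18 mm.
- weight: Brass weight, 30 mm across, 44 mm high, bystander on the bare strip; origin: centre of its underside.
- petri_dish: Small clear petri dish with a film sample in it, 66 mm across, 15 mm high, bystander on the bare strip; origin: centre of its underside.
- dropper_bottle: Amber dropper bottle, 31 mm across, 92 mm high, bystander on the bare strip; origin: centre of its underside.
- vial: Amber vial with a blue cap, 30 mm across, 66 mm high, bystander between tray and rest; origin: centre of its underside.
- wipe_box: White and blue carton, 95 x 63 x 46 mm (x, y, z), bystander on the left; origin: centre of its underside.
- film_spool: Spool of red film, 52 mm across, 22 mm high, bystander behind; origin: centre of its underside.
- rod_1: Yellow round test rod, 10 mm thick, 116 mm long, with dark bands near its rounded ends, 25 g, lying askew on the ribs of the tray. Origin: its middle, on the axis; x along the rod.
- rod_2: Yellow round test rod, 10 mm thick, 116 mm long, with dark bands near its rounded ends, 25 g, lying askew on the ribs of the tray. Origin: its middle, on the axis; x along the rod.
- rod_3: Yellow round test rod, 10 mm thick, 116 mm long, with dark bands near its rounded ends, 25 g, lying askew on the ribs of the tray. Origin: its middle, on the axis; x along the rod.
- rod_4: Yellow round test rod, 10 mm thick, 116 mm long, with dark bands near its rounded ends, 25 g, lying askew on the ribs of the tray. Origin: its middle, on the axis; x along the rod.

How it is judged:
On the way, in this order (a step that is already met when the one before it is completed fails the run):
1. the caliper lies flat on the worktop or mat, let go (height (world z) of caliper between -0.01 and 0.02 m and angle between caliper's own z axis and vertical below 0.15 rad and linear speed of caliper below 0.05 m/s and contact force between the fingers and caliper below 0.1 N), for 0.2 s.
2. the rake's tines are down in the tray (z of rake in the frame of tray between 0 and 0.028 m and x of rake in the frame of tray between -0.1 and 0.095 m and y of rake in the frame of tray between -0.03 and 0.03 m), for 0.2 s.
3. all four rods lie in grooves, parallel to them (z of rod_1 in the frame of tray between 0.005 and 0.0125 m and x of rod_1 in the frame of tray between -0.066 and 0.095 m and angle between the x axis of each of rod_1, rod_2, rod_3, rod_4 and the y axis of tray, either way round below 0.12 rad and z of rod_2 in the frame of tray between 0.005 and 0.0125 m and x of rod_2 in the frame of tray between -0.066 and 0.095 m and z of rod_3 in the frame of tray between 0.005 and 0.0125 m and x of rod_3 in the frame of tray between -0.066 and 0.095 m and z of rod_4 in the frame of tray between 0.005 and 0.0125 m and x of rod_4 in the frame of tray between -0.066 and 0.095 m), for 0.2 s.
At the end, for the whole second after the job is handed in: Every rod lies in a groove (axis under 12.5 mm above the tray's underside, within 0.12 rad of the grooves, not in the bay); the rake hangs upright in its rest (12 mm, 0.12 rad, tilt 0.15 rad, 6 mm above its seat at most); the caliper lies flat on worktop or mat (0.15 rad); all at rest (all of step 3 and height (world z) of caliper between -0.01 and 0.02 m and angle between each of caliper, rake's own z axis and vertical below 0.15 rad and horizontal distance between rake and rest below 0.012 m and z of rake in the frame of rest below 0.02 m and angle between the y axis of rake and the y axis of rest, either way round below 0.12 rad and linear speed of each of rod_1, rod_2, rod_3, rod_4, rake, caliper below 0.03 m/s); the robot touches nothing.
It fails at once if the gripper or arm touches a rod (contact force between any of the fingers, the arm and rod_1 above 1 N or contact force between any of the fingers, the arm and rod_2 above 1 N or contact force between any of the fingers, the arm and rod_3 above 1 N or contact force between any of the fingers, the arm and rod_4 above 1 N).
It fails at once if a bystander is shifted by more than 20 mm or tipped (distance of any of weight, petri_dish, dropper_bottle, vial, wipe_box, film_spool from where it was at the start of the episode above 0.02 m or angle between any of weight, petri_dish, dropper_bottle, vial, wipe_box, film_spool's own z axis and vertical above 0.5 rad).
It also fails if it takes over 72 s, if anything falls off the work surface, if the arm or the gripper's body presses on something with over 40 N, if the wrist force passes 120 N, or if a joint passes its speed limit or range.

## Working session

There is one attempt and no reset: what is moved stays moved. The work goes in short steps, Python scripts to look and compute and a tool call to move; the robot and the scene stay as the last step left them, time stands still between calls to the robot, and variables do not carry over. Pictures are saved under pics/ and viewed, at most 10 in all, crops included, and the job is handed in when it is done.

Besides the shell and the picture viewer there is one more tool, called after "Request:" as name([rows], argument=value, ...), one row to a line, values as JSON. apply_moves: Moves the arm, as the interface text tells. Its arguments: {"type":"object","properties":{"motion":{"type":"array"},"force":{"type":"number"}},"required":["motion"]}

```bash
mkdir -p pics; cat > h.py <<'E'
import numpy as np, cv2
from cell import r
from scipy.spatial.transform import Rotation as R
def grab(n,f=None):
    d=r.grab_frame(n)
    if f: cv2.imwrite('pics/'+f,d['frame'][:,:,::-1])
    return d
def ray(d,u,v,z):
    p=np.array(d['pose']);c=p[:3,:3]@np.array([(u-d['cx'])/d['fx'],(v-d['cy'])/d['fy'],1]);o=p[:3,3]
    return o+c*(z-o[2])/c[2]
def proj(d,P):
    p=np.array(d['pose']);c=p[:3,:3].T@(np.array(P)-p[:3,3]);return c[0]/c[2]*d['fx']+d['cx'],c[1]/c[2]*d['fy']+d['cy']
def rot(s): q=s['ee_rot'];return R.from_quat([q[1],q[2],q[3],q[0]])
def go(x,y,z,yaw=None):
    """shift in cm and turn (rotvec) in tool axes to TCP x,y,z, tool down with tool-y axis heading yaw"""
    s=r.observe();q=rot(s)
    t=q.inv().apply(np.array([x,y,z])-s['position'])*100
    a=np.zeros(3)
    if yaw is not None:
        Y=np.array([np.cos(yaw),np.sin(yaw),0]);Z=np.array([0,0,-1]);X=np.cross(Y,Z)
        a=(q.inv()*R.from_matrix(np.c_[X,Y,Z])).as_rotvec()
    return t.round(2),a.round(3)
E
python3 - <<'E'
from h import *
s=r.observe();print(s,r.tip_extent)
print(rot(s).as_matrix().round(3))
for n in('top','scene'):
    d=grab(n,n+'0.png');print(n,d['fx'],d['fy'],d['cx'],d['cy'],np.array(d['pose']).round(3))
E
```

```text
{'time_s': 0.0, 'joints': array([ 1.22564693e+00,  2.77145989e-01, -2.79045278e-02,  1.26798742e+00,
        3.68645964e-05,  1.46736753e+00]), 'joint_vel': array([-0.00140814, -0.00031237, -0.00027133, -0.00030436, -0.00011015,
        0.00019402]), 'joint_efforts': array([ 1.31948553e-03, -4.45508730e+01,  2.95202637e+01,  1.63268996e-02,
       -1.69285304e-04, -4.86625012e-06]), 'position': array([0.14949634, 0.60644848, 0.40354005]), 'ee_rot': array([-2.67253012e-04,  1.20566219e-01,  9.92704654e-01, -1.08863397e-03]), 'ft_force': array([-1.04610019,  1.02054464,  0.47331458]), 'moment': array([-0.04085037,  0.040921  , -0.02327177]), 'gripper_force': 0.0, 'width': 0.9981449615969118} 0.1734
[[-0.971  0.239 -0.001]
 [ 0.239  0.971 -0.002]
 [ 0.    -0.002 -1.   ]]
top 534.9229012725016 534.9229012725016 316.85390866976076 243.90439109047895 [[ 1.340e-01 -9.700e-01  2.010e-01  3.510e-01]
 [-9.910e-01 -1.310e-01  2.800e-02  8.500e-02]
 [-1.000e-03 -2.030e-01 -9.790e-01  1.298e+00]
 [ 0.000e+00  0.000e+00  0.000e+00  1.000e+00]]
scene 495.8548733646191 495.8548733646191 319.84582653236987 235.5599658523239 [[ 0.865 -0.359  0.351  0.21 ]
 [-0.502 -0.633  0.589 -0.553]
 [ 0.011 -0.686 -0.728  0.881]
 [ 0.     0.     0.     1.   ]]
```

View pics/top0.png

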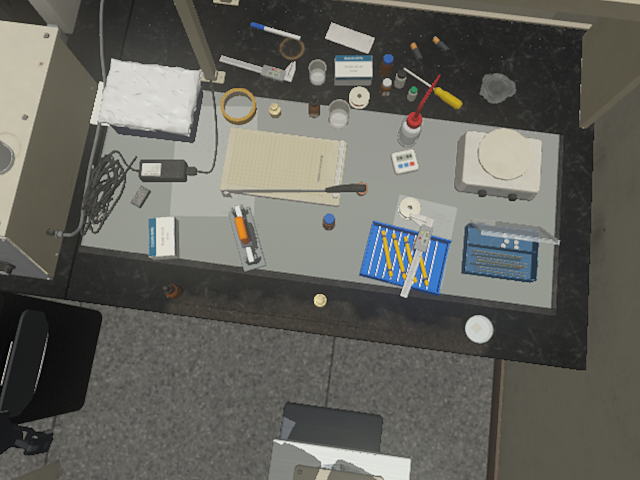

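View pics/scene0.png

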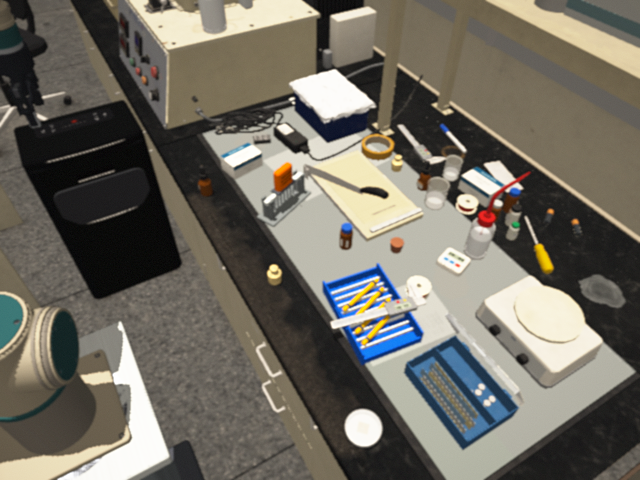

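```bash
python3 - <<'E'
from h import *
d=grab('top');im=d['frame'];bgr=im[:,:,::-1].copy()
a=cv2.resize(bgr[210:305,350:460],None,fx=5.4,fy=5.4,interpolation=cv2.INTER_CUBIC)
b=cv2.resize(bgr[200:275,220:272],None,fx=5,fy=5,interpolation=cv2.INTER_CUBIC)
c=np.zeros((520,800,3),np.uint8);c[:min(513,a.shape[0]),:a.shape[1]]=a[:513];
bb=cv2.resize(b,(200,288));c[:288,600:]=bb
cv2.imwrite('pics/crop1.png',c)
hsv=cv2.cvtColor(im,cv2.COLOR_RGB2HSV)
m=cv2.inRange(hsv,(105,150,90),(125,255,255));m[:,:350]=0;m[:,456:]=0;m[:210]=0
m=cv2.morphologyEx(m,cv2.MORPH_CLOSE,np.ones((25,25)))
cs=max(cv2.findContours(m,0,1)[0],key=cv2.contourArea)
bx=cv2.boxPoints(cv2.minAreaRect(cs));print(bx)
print(cv2.approxPolyDP(cs,4,True)[:,0])
for p in cv2.approxPolyDP(cs,4,True)[:,0]: print(p,ray(d,*p,.0456).round(4),ray(d,*p,.03).round(4))
m=cv2.inRange(hsv,(5,180,150),(15,255,255));m[:,280:]=0;m[:200]=0
cs=max(cv2.findContours(m,0,1)[0],key=cv2.contourArea);print(cv2.minAreaRect(cs),cv2.boxPoints(cv2.minAreaRect(cs)))
for p in cv2.boxPoints(cv2.minAreaRect(cs)): print(ray(d,*p,.1336).round(4))
E
```

```text
[[359.1765  275.29413]
 [372.8824  220.47061]
 [452.4118  240.35297]
 [438.70593 295.17648]]
[[373 221]
 [360 274]
 [439 294]
 [450 241]]
[373 221] [ 0.6817 -0.006   0.0456] [ 0.6858 -0.0071  0.03  ]
[360 274] [0.5494 0.0099 0.0456] [0.5518 0.009  0.03  ]
[439 294] [ 0.5271 -0.1792  0.0456] [ 0.5293 -0.1825  0.03  ]
[450 241] [ 0.6573 -0.1941  0.0456] [ 0.6611 -0.1976  0.03  ]
((243.0, 228.0), (22.0, 6.0), 90.0) [[240. 217.]
 [246. 217.]
 [246. 239.]
 [240. 239.]]
[0.6278 0.2975 0.1336]
[0.6296 0.2841 0.1336]
[0.5796 0.276  0.1336]
[0.5778 0.2893 0.1336]
```

View pics/crop1.png

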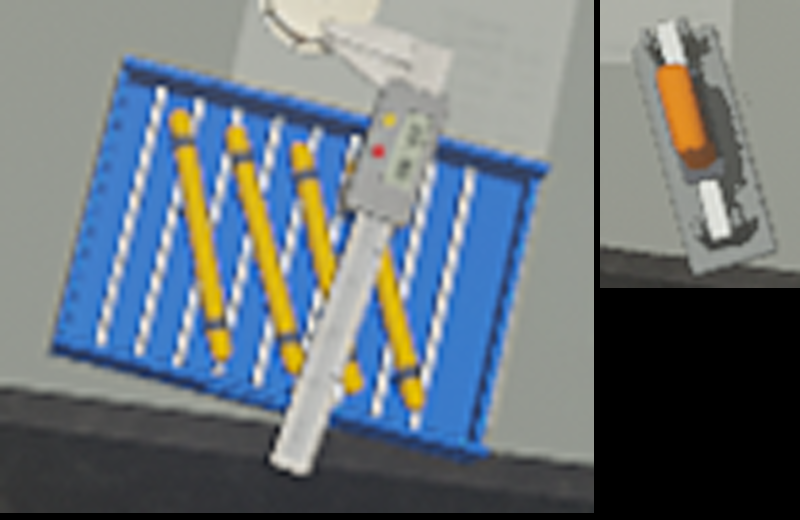

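```bash
python3 - <<'E'
from h import *
d=grab('top')
R_=lambda n,u,v,z:print(n,(round(u,1),round(v,1)),ray(d,u,v,z).round(4))
P=lambda x,y:(350+x/5.4,210+y/5.4); Q=lambda x,y:(220+(x-600)/3.846,200+y/3.84)
for c in[(637,40),(710,25),(775,245),(695,272)]: R_('base',*Q(*c),.0156)
for c in[(668,25),(720,235)]: R_('bar',*Q(*c),.0736)
for c in[(660,70),(680,65),(713,150),(690,160)]: R_('grip',*Q(*c),.1336)
for c in[(405,80),(448,90),(412,225),(343,208),(375,215),(390,205)]: R_('head',*P(*c),.0556)
for c in[(275,463),(312,473)]: R_('beamend',*P(*c),.0526)
for c in[(388,222),]: R_('beam',*P(*c),.0526)
for c in[(162,90),(470,170),(100,345),(415,425)]: R_('rib',*P(*c),.0216)
for n,u,v,z in[('weight',320,300,.044),('dish',479,329,.015),('dropper',171,291,.09),('vial',329,219,.074)]:R_(n,u,v,z)
E
```

```text
base (229.6, 210.4) [0.6691 0.3474 0.0156]
base (248.6, 206.5) [0.6853 0.3023 0.0156]
base (265.5, 263.8) [0.5483 0.2386 0.0156]
base (244.7, 270.8) [0.5245 0.2859 0.0156]
bar (237.7, 206.5) [0.6667 0.3181 0.0736]
bar (251.2, 261.2) [0.541  0.2655 0.0736]
grip (235.6, 218.2) [0.6236 0.3068 0.1336]
grip (240.8, 216.9) [0.6282 0.2958 0.1336]
grip (249.4, 239.1) [0.5805 0.2685 0.1336]
grip (243.4, 241.7) [0.5729 0.2808 0.1336]
head (425.0, 224.8) [ 0.6863 -0.1294  0.0556]
head (433.0, 226.7) [ 0.6843 -0.1486  0.0556]
head (426.3, 251.7) [ 0.6217 -0.1385  0.0556]
head (413.5, 248.5) [ 0.6252 -0.1078  0.0556]
head (419.4, 249.8) [ 0.6239 -0.122   0.0556]
head (422.2, 248.0) [ 0.6293 -0.1281  0.0556]
beamend (400.9, 295.7) [ 0.5102 -0.0902  0.0526]
beamend (407.8, 297.6) [ 0.508  -0.1064  0.0526]
beam (421.9, 251.1) [ 0.6222 -0.1285  0.0526]
rib (380.0, 226.7) [ 0.6761 -0.0263  0.0216]
rib (437.0, 241.5) [ 0.6578 -0.1682  0.0216]
rib (368.5, 273.9) [ 0.5562 -0.0118  0.0216]
rib (426.9, 288.7) [ 0.5393 -0.1543  0.0216]
weight (320, 300) [0.476  0.0955 0.044 ]
dish (479, 329) [ 0.4612 -0.2868  0.015 ]
dropper (171, 291) [0.4465 0.4323 0.09  ]
vial (329, 219) [0.6652 0.0995 0.074 ]
```

```bash
python3 - <<'E'
from h import *
print(go(.636,-.129,.405,1.31),go(.636,-.129,.27,1.31))
E
```

```text
(array([-6.484e+01, -5.977e+01, -3.000e-02]), array([-0.001, -0.   ,  0.019])) (array([-64.84, -59.75,  13.47]), array([-0.001, -0.   ,  0.019]))
```

Request:
apply_moves([
  [-1,[-21.6,-19.9,0],[0,0,0]],
  [-1,[-21.6,-19.9,0],[0,0,0]],
  [-1,[-21.6,-19.9,0],[0,0,0]],
  [-1,[-21.6,-19.9,0],[0,0,0]],
  [-1,[-21.6,-19.9,0],[0,0,0]],
  [-1,[-21.6,-19.9,0],[0,0,0]],
  [-1,[-21.6,-19.9,0],[0,0,0]],
  [-1,[-21.6,-19.9,0],[0,0,0]],
], force=60)

```text
time_s: 0.87
position: [0.3141, 0.3574, 0.4046]
ee_rot: [0.001, 0.124, 0.992, -0.001]
ft_force: [-1.4, 0.1, 0.2]
width: 0.999
gripper_force: 0.0
```

Request:
apply_moves([
  [-1,[-21.6,-19.9,0],[0,0,0]],
  [-1,[-21.6,-19.9,0],[0,0,0]],
  [-1,[-21.6,-19.9,0],[0,0,0]],
  [-1,[-21.6,-19.9,0],[0,0,0]],
  [-1,[-21.6,-19.9,0],[0,0,0]],
  [-1,[-21.6,-19.9,0],[0,0,0]],
  [-1,[-21.6,-19.9,0],[0,0,0]],
  [-1,[-21.6,-19.9,0],[0,0,0]],
])

```text
time_s: 1.53
position: [0.4772, 0.1125, 0.4049]
ee_rot: [0.002, 0.124, 0.992, -0.001]
ft_force: [0.6, 1.1, 0.3]
width: 1.001
gripper_force: 0.0
```

Request:
apply_moves([
  [-1,[-21.6,-19.9,0],[0,0,0.02]],
  [-1,[-21.6,-19.9,0],[0,0,0.02]],
  [-1,[-21.6,-19.9,0],[0,0,0.02]],
  [-1,[-21.6,-19.9,0],[0,0,0.02]],
  [-1,[-21.6,-19.9,5],[0,0,0.02]],
  [-1,[-21.6,-19.9,8],[0,0,0.02]],
  [-1,[-21.6,-19.9,10],[0,0,0.02]],
  [-1,[-21.6,-19.9,10],[0,0,0.02]],
])

```text
time_s: 2.2
position: [0.637, -0.1292, 0.3039]
ee_rot: [0.001, 0.131, 0.991, -0.0]
ft_force: [0.9, 0.7, -1.0]
width: 1.001
gripper_force: 0.0
```

```bash
python3 - <<'E'
from h import *
s=r.observe();print(s['time_s'],s['position'],s['width'])
d=grab('scene');e=grab('top')
a=cv2.resize(d['frame'][245:355,310:430],(480,440),interpolation=cv2.INTER_CUBIC)
b=cv2.resize(e['frame'][205:305,385:465],(320,400),interpolation=cv2.INTER_CUBIC)
c=np.zeros((440,800,3),np.uint8);c[:,:480]=a;c[:400,480:]=b;cv2.imwrite('pics/c2.png',c[:,:,::-1])
print(go(.636,-.129,.222,1.31))
E
```

```text
2.2 [ 0.63702762 -0.12924823  0.30385481] 1.0009142212627082
(array([-0.11,  0.11,  7.59]), array([-0.   , -0.009, -0.004]))
```

View pics/c2.png

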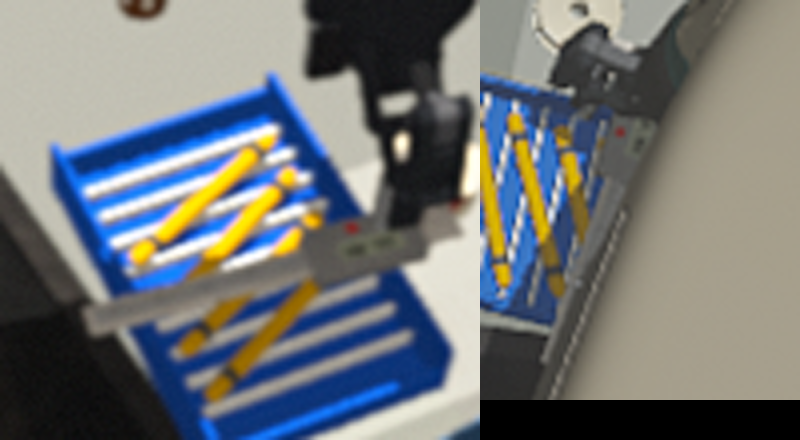

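Request:
apply_moves([
  [-1,[0,0,3],[0,0,0]],
  [-1,[0,0,6],[0,0,0]],
  [-1,[0,0,7.6],[0,0,0]],
  [-1,[0,0,8.2],[0,0,0]],
  [-1,[0,0,8.2],[0,0,0]],
  [1,[0,0,8.2],[0,0,0]],
  [1,[0,0,8.2],[0,0,0]],
  [1,[0,0,8.2],[0,0,0]],
])

```text
time_s: 2.97
position: [0.6369, -0.128, 0.225]
ee_rot: [0.002, 0.13, 0.991, -0.0]
ft_force: [-0.2, -1.0, 0.4]
width: 0.6
gripper_force: 0.0
```

Request:
apply_moves([
  [1,[0,0,0],[0,0,0]],
  [1,[0,0,0],[0,0,0]],
  [1,[0,0,0],[0,0,0]],
  [1,[0,0,0],[0,0,0]],
])

```text
time_s: 3.3
position: [0.6367, -0.1283, 0.2246]
ee_rot: [0.001, 0.131, 0.991, -0.0]
ft_force: [-0.6, -0.1, 6.4]
width: 0.319
gripper_force: 58.8
```

Request:
apply_moves([
  [1,[0,0,-1],[0,0,0]],
  [1,[0,0,-3],[0,0,0]],
  [1,[0,0,-6],[0,0,0]],
  [1,[0,0,-9],[0,0,0]],
  [1,[0,0,-11],[0,0,0]],
  [1,[0,0,-12],[0,0,0]],
  [1,[0,0,-12],[0,0,0]],
])

```text
time_s: 3.88
position: [0.6367, -0.1283, 0.3458]
ee_rot: [0.003, 0.131, 0.991, -0.0]
ft_force: [0.2, -0.4, -1.3]
width: 0.317
gripper_force: 59.3
```

```bash
python3 - <<'E'
from h import *
s=r.observe();print(s['position'],s['width'],s['gripper_force'],s['ft_force'])
d=grab('scene','s3.png')
cv2.imwrite('pics/s3c.png',cv2.resize(d['frame'][150:370,270:490],(600,600))[:,:,::-1])
print(go(.445,.22,.345,0),go(.52,.22,.345,0))
E
```

```text
[ 0.63666224 -0.12825605  0.34584965] 0.3174576941790751 59.340680837631226 [ 0.19935671 -0.40388359 -1.2883193 ]
(array([27.46, 28.68, -0.2 ]), array([1.000e-03, 2.000e-03, 1.309e+00])) (array([20.22, 30.62, -0.19]), array([1.000e-03, 2.000e-03, 1.309e+00]))
```

View pics/s3c.png

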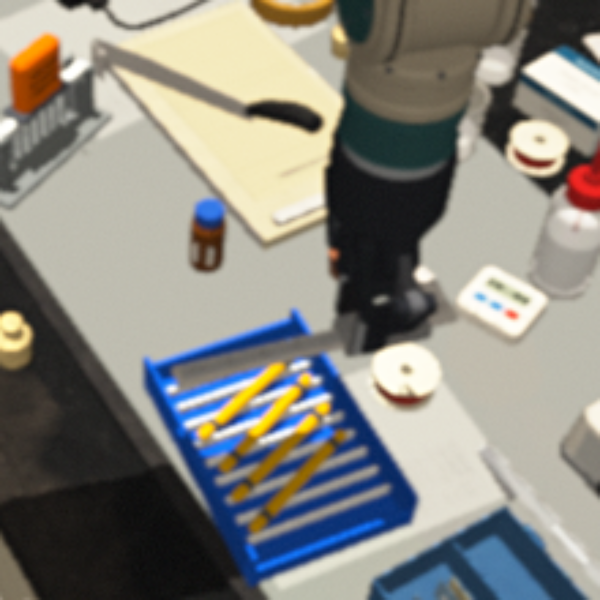

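Request:
apply_moves([
  [1,[2,2.1,0],[0,0,0.1]],
  [1,[4,4.2,0],[0,0,0.2]],
  [1,[6.4,6.6,0],[0,0,0.31]],
  [1,[9,9.4,0],[0,0,0.42]],
  [1,[11.6,12.1,0],[0,0,0.54]],
  [1,[14.2,14.8,0],[0,0,0.66]],
  [1,[16.8,17.5,0],[0,0,0.77]],
  [1,[19,19.8,0],[0,0,0.88]],
])

```text
time_s: 4.6
position: [0.5008, 0.114, 0.3399]
ee_rot: [-0.002, 0.543, 0.84, -0.002]
ft_force: [-0.1, 0.1, -1.0]
width: 0.323
gripper_force: 59.4
```

```bash
python3 - <<'E'
from h import *
print(go(.445,.22,.345,0))
E
```

```text
(array([11.96, -0.73, -0.47]), array([-0.006, -0.001,  0.424]))
```

Request:
apply_moves([
  [1,[3,-0.2,0],[0,0,0.1]],
  [1,[6,-0.4,0],[0,0,0.2]],
  [1,[9,-0.6,0],[0,0,0.3]],
  [1,[11.4,-0.7,0],[0,0,0.4]],
  [1,[11.9,-0.7,2],[0,0,0.43]],
  [1,[11.9,-0.7,5.5],[0,0,0.43]],
  [1,[11.9,-0.7,9],[0,0,0.43]],
  [1,[11.9,-0.7,12],[0,0,0.43]],
])

```text
time_s: 5.27
position: [0.4455, 0.2175, 0.2191]
ee_rot: [-0.001, 0.707, 0.707, -0.002]
ft_force: [-0.3, -0.2, -3.3]
width: 0.314
gripper_force: 59.4
```

```bash
python3 - <<'E'
from h import *
s=r.observe();print(s['position'],go(.445,.22,.1797,0))
E
```

```text
[0.44548637 0.21745389 0.21905079] (array([ 0.26, -0.03,  3.93]), array([-0.004,  0.002, -0.   ]))
```

Request:
apply_moves([
  [1,[0,0,2],[0,0,0]],
  [1,[0,0,3],[0,0,0]],
  [1,[0,0,3],[0,0,0]],
  [1,[0,0,3],[0,0,0]],
])

```text
time_s: 5.6
position: [0.4471, 0.2175, 0.1918]
ee_rot: [-0.001, 0.707, 0.707, -0.001]
ft_force: [0.5, 0.5, -0.6]
width: 0.322
gripper_force: 59.5
```

Request:
apply_moves([
  [1,[0,0,0.6],[0,0,0]],
  [1,[0,0,1.0],[0,0,0]],
  [1,[0,0,1.0],[0,0,0]],
  [1,[0,0,1.0],[0,0,0]],
])

```text
time_s: 5.93
position: [0.448, 0.2178, 0.1833]
ee_rot: [0.0, 0.707, 0.707, 0.0]
ft_force: [0.8, 0.2, -2.2]
width: 0.322
gripper_force: 59.4
```

Request:
apply_moves([
  [1,[0,0,0.2],[0,0,0]],
  [1,[0,0,0.35],[0,0,0]],
  [1,[0,0,0.35],[0,0,0]],
])

```text
time_s: 6.18
position: [0.4482, 0.2179, 0.18]
ee_rot: [0.0, 0.707, 0.707, 0.001]
ft_force: [-1.2, -0.3, 3.3]
width: 0.316
gripper_force: 60.2
```

Request:
apply_moves([
  [-0.3,[0,0,0],[0,0,0]],
  [-1,[0,0,0],[0,0,0]],
  [-1,[0,0,0],[0,0,0]],
  [-1,[0,0,-1],[0,0,0]],
  [-1,[0,0,-4],[0,0,0]],
  [-1,[0,0,-8],[0,0,0]],
  [-1,[0,0,-12],[0,0,0]],
  [-1,[0,0,-16],[0,0,0]],
])

```text
time_s: 6.85
position: [0.4471, 0.2176, 0.3414]
ee_rot: [-0.0, 0.707, 0.707, -0.0]
ft_force: [1.2, -0.2, -0.8]
width: 0.998
gripper_force: 0.0
```

```bash
python3 - <<'E'
from h import *
s=r.observe();print(s['position'],s['width'],go(.604,.2905,.36,1.98))
E
```

```text
[0.44712802 0.21758997 0.34139775] 0.9980910176752492 (array([ 7.31, 15.68, -1.87]), array([-0.   , -0.   , -1.981]))
```

Request:
apply_moves([
  [-1,[1,2,-1.8],[0,0,-0.12]],
  [-1,[2,4,-1.8],[0,0,-0.24]],
  [-1,[3,6,-1.8],[0,0,-0.36]],
  [-1,[4,8,-1.8],[0,0,-0.48]],
  [-1,[5,10,-1.8],[0,0,-0.6]],
  [-1,[6,12,-1.8],[0,0,-0.72]],
  [-1,[7,14,-1.8],[0,0,-0.84]],
  [-1,[7.3,15.7,-1.8],[0,0,-0.96]],
])

```text
time_s: 7.52
position: [0.6058, 0.2918, 0.3578]
ee_rot: [0.0, 0.298, 0.955, 0.001]
ft_force: [0.9, 0.8, 0.9]
width: 0.998
gripper_force: 0.0
```

Request:
apply_moves([
  [-1,[0,0,0],[0,0,-0.12]],
  [-1,[0,0,0],[0,0,-0.24]],
  [-1,[0,0,0],[0,0,-0.36]],
  [-1,[0,0,0],[0,0,-0.48]],
  [-1,[0,0,0],[0,0,-0.6]],
  [-1,[0,0,0],[0,0,-0.72]],
  [-1,[0,0,0],[0,0,-0.84]],
  [-1,[0,0,0],[0,0,-0.96]],
])

```text
time_s: 8.18
position: [0.6046, 0.2906, 0.3579]
ee_rot: [0.0, -0.176, 0.984, 0.0]
ft_force: [0.1, -1.2, 0.5]
width: 0.998
gripper_force: 0.0
```

```bash
python3 - <<'E'
from h import *
s=r.observe();print(s['position'],s['width'],go(.604,.2905,.36,1.98))
d=grab('scene','s4.png');e=grab('top')
c=np.zeros((480,800,3),np.uint8);c[:,:400]=cv2.resize(d['frame'][110:230,230:330],(400,480));c[:,400:]=cv2.resize(e['frame'][195:315,190:290],(400,480))
cv2.imwrite('pics/c4.png',c[:,:,::-1])
d0=cv2.imread('pics/scene0.png');m=cv2.inRange(cv2.cvtColor(d0,cv2.COLOR_BGR2HSV),(5,180,120),(15,255,255));m[:,330:]=0;m[:140]=0;m[215:]=0
cs=max(cv2.findContours(m,0,1)[0],key=cv2.contourArea);print(cs[:,0].tolist())
def box(cx,cy,a):
    o=[]
    for x,y in[(-.01,-.028),(.01,-.028),(.01,.028),(-.01,.028)]:
        o.append(np.round(proj(d,[cx-np.sin(a)*y*-1*-1+np.cos(a)*x if 0 else cx+np.cos(a)*y+np.sin(a)*x,cy+np.sin(a)*y-np.cos(a)*x,.1336]),1).tolist())
    return o
print(box(.604,.2905,.41))
E
```

```text
[0.60459795 0.29055844 0.35787693] 0.9982444978270041 (array([ 0.06,  0.02, -0.21]), array([ 0.   ,  0.   , -0.055]))
[[290, 164], [290, 165], [289, 166], [288, 167], [287, 168], [286, 168], [285, 169], [284, 170], [283, 171], [282, 171], [281, 172], [280, 173], [279, 173], [278, 174], [277, 174], [276, 174], [275, 174], [274, 173], [274, 174], [274, 175], [274, 176], [275, 177], [275, 178], [275, 179], [275, 180], [275, 181], [275, 182], [275, 183], [275, 184], [275, 185], [275, 186], [275, 187], [275, 188], [276, 189], [277, 190], [278, 190], [279, 190], [280, 190], [281, 189], [282, 188], [283, 187], [284, 187], [285, 186], [286, 185], [287, 184], [288, 183], [289, 182], [290, 182], [290, 181], [291, 180], [291, 179], [290, 180], [289, 180], [288, 181], [287, 182], [286, 183], [285, 184], [284, 184], [283, 185], [282, 184], [282, 183], [281, 182], [281, 181], [282, 180], [283, 179], [282, 179], [281, 178], [281, 177], [282, 176], [283, 175], [284, 174], [285, 174], [286, 173], [287, 172], [288, 171], [289, 170], [290, 170], [290, 169], [290, 168], [290, 167], [290, 166], [290, 165]]
[[270.8, 171.3], [277.3, 174.6], [292.3, 162.6], [285.8, 159.5]]
```

View pics/c4.png

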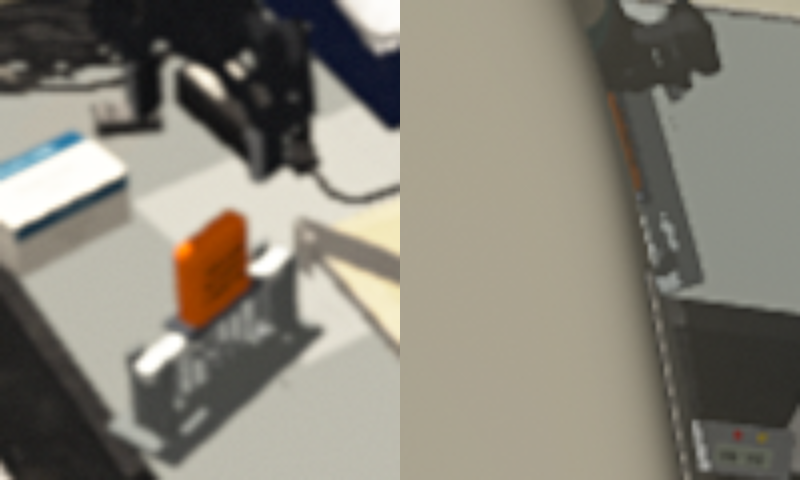

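Request:
apply_moves([
  [-1,[0,0,3],[0,0,-0.06]],
  [-1,[0,0,6],[0,0,-0.06]],
  [-1,[0,0,8.5],[0,0,-0.06]],
  [-1,[0,0,9.5],[0,0,-0.06]],
  [-1,[0,0,9.5],[0,0,-0.06]],
  [1,[0,0,9.5],[0,0,-0.06]],
  [1,[0,0,9.5],[0,0,-0.06]],
  [1,[0,0,9.5],[0,0,-0.06]],
], force=100)

```text
time_s: 8.95
position: [0.6059, 0.291, 0.2647]
ee_rot: [0.002, -0.202, 0.979, 0.0]
ft_force: [0.0, -0.0, -0.1]
width: 0.606
gripper_force: 0.0
```

Request:
apply_moves([
  [1,[0,0,0],[0,0,0]],
  [1,[0,0,0],[0,0,0]],
  [1,[0,0,0],[0,0,0]],
  [1,[0,0,0],[0,0,0]],
  [1,[0,0,0],[0,0,0]],
])

```text
time_s: 9.37
position: [0.6052, 0.2908, 0.2635]
ee_rot: [0.001, -0.203, 0.979, 0.0]
ft_force: [-1.2, -0.1, 5.3]
width: 0.22
gripper_force: 97.8
```

```bash
python3 - <<'E'
from h import *
s=r.observe();print(s['position'],s['width'],s['gripper_force'],s['ft_force'],s['moment'],rot(s).as_matrix()[:,1])
E
```

```text
[0.60523909 0.29082618 0.26352773] 0.22015948037902297 97.77601718902588 [-1.16189761 -0.14137865  5.25424893] [ 0.00176129  0.13809462 -0.01284938] [-3.97003858e-01  9.17816940e-01  3.88964136e-05]
```

Request:
apply_moves([
  [1,[0,0,-0.6],[0,0,0]],
  [1,[0,0,-1.6],[0,0,0]],
  [1,[0,0,-3],[0,0,0]],
  [1,[0,0,-5],[0,0,0]],
  [1,[0,0,-7.5],[0,0,0]],
  [1,[0,0,-9],[0,0,0]],
  [1,[0,0,-9],[0,0,0]],
])

```text
time_s: 9.95
position: [0.6061, 0.2911, 0.357]
ee_rot: [0.004, -0.203, 0.979, 0.0]
ft_force: [0.8, -0.9, -1.3]
width: 0.222
gripper_force: 97.5
```

```bash
python3 - <<'E'
from h import *
s=r.observe();print(s['position'],s['width'],s['gripper_force'],s['ft_force'],s['moment'])
print(go(.595,-.174,.3535,1.448))
d=grab('scene','s5.png')
cv2.imwrite('pics/s5c.png',cv2.resize(d['frame'][60:240,200:380],(540,540))[:,:,::-1])
E
```

```text
[0.60606902 0.29105245 0.35696665] 0.22201331890719625 97.52788782119751 [ 0.79151802 -0.93854316 -1.33791444] [ 0.04366849 -0.07879053  0.00478402]
(array([ 19.48, -42.25,   0.23]), array([0.001, 0.007, 0.531]))
```

View pics/s5c.png

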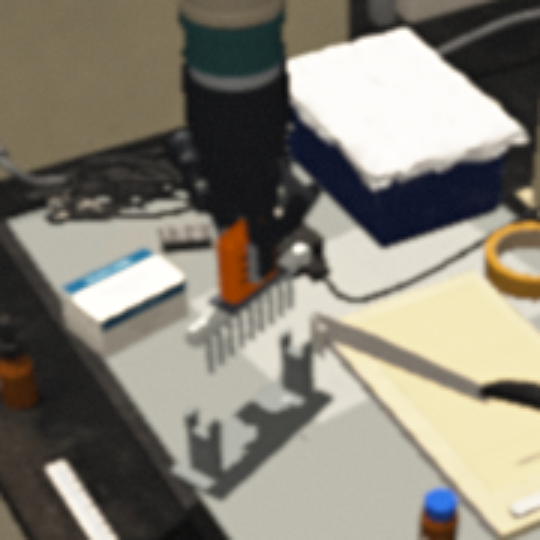

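Request:
apply_moves([
  [1,[1,-2,0],[0,0,0.06]],
  [1,[2.5,-5,0],[0,0,0.12]],
  [1,[4,-8.5,0],[0,0,0.2]],
  [1,[5.5,-12,0],[0,0,0.28]],
  [1,[7,-15.3,0],[0,0,0.36]],
  [1,[8.6,-18.7,0],[0,0,0.44]],
  [1,[10.2,-22.1,0],[0,0,0.51]],
  [1,[11.8,-25.5,0],[0,0,0.53]],
])

```text
time_s: 10.67
position: [0.5964, 0.0081, 0.3501]
ee_rot: [-0.002, 0.062, 0.998, 0.0]
ft_force: [0.1, -0.3, -1.4]
width: 0.218
gripper_force: 97.9
```

```bash
python3 - <<'E'
from h import *
s=r.observe();print(s['position'])
print(go(.595,-.174,.3535,1.448))
d=grab('top')
for k in(-.07,0,.07): print(np.round(proj(grab('scene') if k==-.07 and 0 else d,[.6061+k*np.cos(.408),.291+k*np.sin(.408),.115+.046]),1))
p=r.grab_frame('scene')
for k in(-.07,0,.07): 
  u=np.array(proj(p,[.6061+k*np.cos(.408),.291+k*np.sin(.408),.115+.046]));print('crop',(u-[200,60])*3)
for k in(-.05,.05): 
  u=np.array(proj(p,[.6061+k*np.cos(.408),.291+k*np.sin(.408),.115]));print('tip crop',(u-[200,60])*3)
E
```

```text
[0.59642748 0.00808837 0.35007037]
(array([ -2.12, -18.09,  -0.35]), array([-0.   , -0.004, -0.002]))
[247.4 254. ]
[239.5 223.7]
[231.9 194.2]
crop [186.26296397 337.70865716]
crop [245.47762204 291.90735637]
crop [300.84823409 249.07934484]
tip crop [207.44061241 370.36726708]
tip crop [286.82399435 306.73362055]
```

Request:
apply_moves([
  [1,[-0.4,-3.4,0],[0,0,0]],
  [1,[-0.8,-6.8,0],[0,0,0]],
  [1,[-1.2,-10.2,0],[0,0,0]],
  [1,[-1.6,-13.6,0],[0,0,0]],
  [1,[-1.9,-16.6,0],[0,0,0]],
  [1,[-2.1,-18.1,0],[0,0,0]],
  [1,[-2.1,-18.1,3],[0,0,0]],
  [1,[-2.1,-18.1,4],[0,0,0]],
])

```text
time_s: 11.43
position: [0.5953, -0.1727, 0.3084]
ee_rot: [-0.002, 0.062, 0.998, 0.001]
ft_force: [-1.2, 0.1, -3.9]
width: 0.22
gripper_force: 98.8
```

```bash
python3 - <<'E'
from h import *
s=r.observe();print(s['position'],go(.595,-.174,.2635,1.448))
d=grab('scene','s6.png')
tip=s['position'][2]-.2419
print(tip)
f=d['frame'].copy()
for k in(-.05,.05):
  P=np.array([s['position'][0]+k*.9925,s['position'][1]-k*.123])
  for z in(tip,.0116):
    u=proj(d,[*P,z]);print(np.round(u,1));cv2.circle(f,tuple(int(round(x)) for x in u),1,(255,0,255),-1)
cv2.imwrite('pics/s6c.png',cv2.resize(f[220:370,300:450],(600,600))[:,:,::-1])
E
```

```text
[ 0.59531802 -0.1726574   0.30842574] (array([-0.01, -0.15,  4.49]), array([ 0.002, -0.005, -0.   ]))
0.06652574175267206
[366.1 337.7]
[363.9 352.6]
[412.  320.5]
[408.  335.7]
```

View pics/s6c.png

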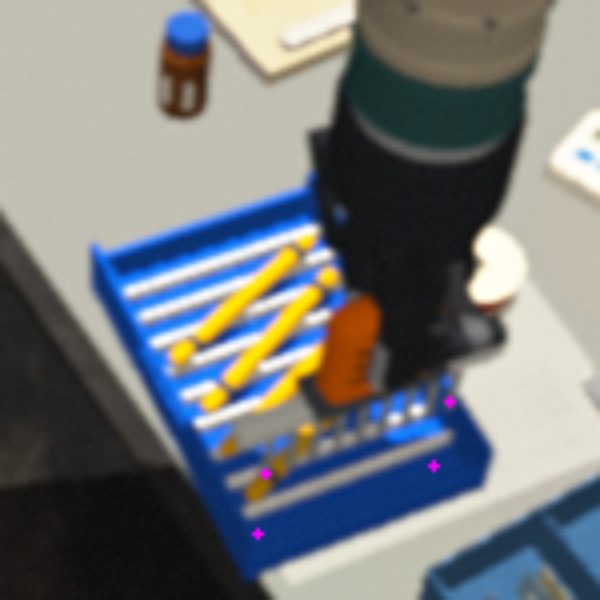

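Request:
apply_moves([
  [1,[0,-0.2,0],[0,0,0]],
  [1,[0,-0.2,2],[0,0,0]],
  [1,[0,-0.2,4],[0,0,0]],
  [1,[0,-0.2,4.8],[0,0,0]],
  [1,[0,-0.2,4.8],[0,0,0]],
  [1,[0,-0.2,4.8],[0,0,0]],
])

```text
time_s: 11.98
position: [0.5964, -0.1738, 0.2645]
ee_rot: [-0.0, 0.06, 0.998, 0.0]
ft_force: [0.7, -0.1, -1.2]
width: 0.216
gripper_force: 98.8
```

Request:
apply_moves([
  [1,[0,0,0.2],[0,0,0]],
  [1,[0,0,0.3],[0,0,0]],
  [1,[0,0,0.3],[0,0,0]],
])

```text
time_s: 12.23
position: [0.5968, -0.1746, 0.2622]
ee_rot: [0.001, 0.061, 0.998, -0.0]
ft_force: [0.3, -0.9, -1.2]
width: 0.218
gripper_force: 98.8
```

Request:
apply_moves([
  [1,[0,0,0.1],[0,0,0]],
  [1,[0,0,0.2],[0,0,0]],
  [1,[0,0,0.2],[0,0,0]],
])

```text
time_s: 12.48
position: [0.5963, -0.1745, 0.2593]
ee_rot: [0.0, 0.061, 0.998, 0.0]
ft_force: [-0.2, 0.6, -2.2]
width: 0.223
gripper_force: 98.8
```

Request:
apply_moves([
  [1,[0,0,0.2],[0,0,0]],
  [1,[0,0,0.4],[0,0,0]],
  [1,[0,0,0.4],[0,0,0]],
])

```text
time_s: 12.73
position: [0.596, -0.1744, 0.2546]
ee_rot: [-0.0, 0.061, 0.998, 0.0]
ft_force: [0.4, 0.4, -1.9]
width: 0.219
gripper_force: 98.8
```

Request:
apply_moves([
  [1,[0,0,0.1],[0,0,0]],
  [1,[0,0,0.1],[0,0,0]],
  [1,[0,0,0.1],[0,0,0]],
])

```text
time_s: 12.98
position: [0.5963, -0.1745, 0.2541]
ee_rot: [-0.0, 0.061, 0.998, 0.0]
ft_force: [-0.2, 0.8, -1.5]
width: 0.223
gripper_force: 98.8
```

Request:
apply_moves([
  [1,[0,0,0.1],[0,0,0]],
  [1,[0,0,0.1],[0,0,0]],
  [1,[0,0,0.1],[0,0,0]],
])

```text
time_s: 13.23
position: [0.5965, -0.1745, 0.2535]
ee_rot: [0.0, 0.061, 0.998, -0.0]
ft_force: [-0.7, 0.2, -0.6]
width: 0.219
gripper_force: 99.0
```

Request:
apply_moves([
  [1,[0,0,0.1],[0,0,0]],
  [1,[0,0,0.1],[0,0,0]],
  [1,[0,0,0.1],[0,0,0]],
])

```text
time_s: 13.48
position: [0.5965, -0.1745, 0.2533]
ee_rot: [0.0, 0.061, 0.998, -0.0]
ft_force: [-2.9, 0.4, 5.4]
width: 0.223
gripper_force: 99.8
```

Request:
apply_moves([
  [1,[0,0,0.1],[0,0,0]],
  [1,[0,0,0.1],[0,0,0]],
  [1,[0,0,0.1],[0,0,0]],
])

```text
time_s: 13.73
position: [0.5965, -0.1746, 0.2532]
ee_rot: [0.001, 0.061, 0.998, -0.0]
ft_force: [-4.2, 1.2, 10.8]
width: 0.22
gripper_force: 100.6
```

Request:
apply_moves([
  [1,[0,0,-0.7],[0,0,0]],
  [1,[0,0,-1.45],[0,0,0]],
  [1,[0,0,-1.45],[0,0,0]],
  [1,[0,0,-1.45],[0,0,0]],
])

```text
time_s: 14.07
position: [0.5967, -0.1746, 0.2661]
ee_rot: [0.001, 0.061, 0.998, -0.0]
ft_force: [1.0, -0.6, -1.1]
width: 0.222
gripper_force: 99.0
```

```bash
python3 - <<'E'
from h import *
s=r.observe();c=np.array([.605,-.0935]);u=np.array([np.cos(1.448),np.sin(1.448)]);p=s['position'][:2]-c
print(s['position'],p@u,p@[-u[1],u[0]],go(*(c+u*.02),.2661,1.448))
E
```

```text
[ 0.59666613 -0.17463806  0.2661442 ] -0.08154788847606563 -0.0016673184961163601 (array([ 0.16, 10.15,  0.  ]), array([-0.   ,  0.001,  0.001]))
```

Request:
apply_moves([
  [1,[0,0.6,0],[0,0,0]],
  [1,[0,1.2,0],[0,0,0]],
  [1,[0,1.8,0],[0,0,0]],
  [1,[0,2.4,0],[0,0,0]],
  [1,[0,3.0,0],[0,0,0]],
  [1,[0,3.5,0],[0,0,0]],
  [1,[0,2.8,0],[0,0,0]],
  [1,[0,2.8,0],[0,0,0]],
])

```text
time_s: 14.73
position: [0.5998, -0.1471, 0.2658]
ee_rot: [0.0, 0.061, 0.998, -0.001]
ft_force: [0.0, 0.2, -1.7]
width: 0.22
gripper_force: 98.6
```

Request:
apply_moves([
  [1,[0,0.6,0],[0,0,0]],
  [1,[0,1.2,0],[0,0,0]],
  [1,[0,1.8,0],[0,0,0]],
  [1,[0,2.4,0],[0,0,0]],
  [1,[0,3.0,0],[0,0,0]],
  [1,[0,3.5,0],[0,0,0]],
  [1,[0,2.8,0],[0,0,0]],
  [1,[0,2.8,0],[0,0,0]],
])

```text
time_s: 15.4
position: [0.6032, -0.1192, 0.2657]
ee_rot: [0.0, 0.061, 0.998, -0.001]
ft_force: [0.2, -0.7, -2.3]
width: 0.223
gripper_force: 98.5
```

```bash
cat >> h.py <<'E'
TC=np.array([.605,-.0935]);TU=np.array([np.cos(1.448),np.sin(1.448)]);TV=np.array([-TU[1],TU[0]])
def rods(name='scene',z=.0216,f=None):
    d=grab(name,f);h=cv2.cvtColor(d['frame'],cv2.COLOR_RGB2HSV)
    m=cv2.inRange(h,(17,150,60),(32,255,255))
    n,l,st,_=cv2.connectedComponentsWithStats(m)
    for i in range(1,n):
        if st[i,4]<12: continue
        ys,xs=np.nonzero(l==i)
        P=np.array([ray(d,a,b,z)[:2] for a,b in zip(xs,ys)])-TC
        Q=np.c_[P@TU,P@TV]*1000
        if abs(Q[:,0].mean())>110 or abs(Q[:,1].mean())>75: continue
        lo,hi=Q[:,1].min(),Q[:,1].max();k=np.polyfit(Q[:,1],Q[:,0],1)
        print(name,'n',st[i,4],'y',lo.round(),hi.round(),'x at ymin/ymax',np.polyval(k,[lo,hi]).round(1),'spread',np.std(Q[:,0]-np.polyval(k,Q[:,1])).round(1))
def where():
    s=r.observe();p=s['position'][:2]-TC;print('t',s['time_s'],'rake x,y mm',(p@TU*1000).round(1),(p@TV*1000).round(1),'tip above groove floor',((s['position'][2]-.2533)*1000).round(1),s['ft_force'].round(1))
E
python3 - <<'E'
from h import *
where();rods();rods('top')
E
```

```text
t 15.4 rake x,y mm -25.8 -1.3 tip above groove floor 12.4 [ 0.2 -0.7 -2.3]
scene n 123 y -40.0 30.0 x at ymin/ymax [59.7 29.7] spread 3.0
scene n 26 y 35.0 48.0 x at ymin/ymax [28.3 23.5] spread 3.0
scene n 28 y 11.0 30.0 x at ymin/ymax [13.5 11.3] spread 2.1
scene n 90 y -43.0 35.0 x at ymin/ymax [-47.7 -47.9] spread 1.6
scene n 13 y 42.0 52.0 x at ymin/ymax [-47.7 -47.9] spread 1.5
top n 12 y -54.0 -46.0 x at ymin/ymax [65.3 64.5] spread 2.0
top n 13 y -56.0 -46.0 x at ymin/ymax [35.7 34.3] spread 1.9
top n 100 y -40.0 33.0 x at ymin/ymax [60.6 29.8] spread 2.4
top n 98 y -40.0 34.0 x at ymin/ymax [31.6  7.4] spread 2.4
top n 62 y -14.0 39.0 x at ymin/ymax [-7.  -7.1] spread 2.0
top n 15 y 38.0 50.0 x at ymin/ymax [26.9 23.3] spread 2.0
top n 12 y 42.0 50.0 x at ymin/ymax [3.1 2.3] spread 2.0
```

Request:
apply_moves([
  [1,[0,0.6,0],[0,0,0]],
  [1,[0,1.2,0],[0,0,0]],
  [1,[0,1.8,0],[0,0,0]],
  [1,[0,2.4,0],[0,0,0]],
  [1,[0,3.0,0],[0,0,0]],
  [1,[0,3.5,0],[0,0,0]],
  [1,[0,2.8,0],[0,0,0]],
  [1,[0,2.8,0],[0,0,0]],
])

```text
time_s: 16.17
position: [0.6066, -0.0914, 0.2658]
ee_rot: [0.0, 0.061, 0.998, -0.001]
ft_force: [1.3, 0.7, -1.9]
width: 0.222
gripper_force: 98.5
```

Request:
apply_moves([
  [1,[0,0.6,0],[0,0,0]],
  [1,[0,1.2,0],[0,0,0]],
  [1,[0,1.8,0],[0,0,0]],
  [1,[0,2.4,0],[0,0,0]],
  [1,[0,3.0,0],[0,0,0]],
  [1,[0,3.5,0],[0,0,0]],
  [1,[0,2.8,0],[0,0,0]],
  [1,[0,2.8,0],[0,0,0]],
])

```text
time_s: 16.83
position: [0.61, -0.0636, 0.2657]
ee_rot: [0.0, 0.061, 0.998, -0.001]
ft_force: [0.2, 0.2, -1.0]
width: 0.222
gripper_force: 98.5
```

```bash
python3 - <<'E'
from h import *
where();rods();rods('top')
E
```

```text
t 16.8333 rake x,y mm 30.2 -1.3 tip above groove floor 12.4 [ 0.2  0.2 -1. ]
scene n 16 y -56.0 -45.0 x at ymin/ymax [8.  6.9] spread 2.3
scene n 100 y -40.0 37.0 x at ymin/ymax [7.5 6.1] spread 2.0
scene n 88 y -37.0 40.0 x at ymin/ymax [-11.6 -11.9] spread 1.7
scene n 14 y -60.0 -48.0 x at ymin/ymax [-47.4 -46.6] spread 1.7
scene n 100 y -43.0 36.0 x at ymin/ymax [-46.6 -46.7] spread 1.8
scene n 15 y 41.0 52.0 x at ymin/ymax [-47.3 -46.3] spread 1.6
```

Request:
apply_moves([
  [1,[0,0.6,0],[0,0,0]],
  [1,[0,1.2,0],[0,0,0]],
  [1,[0,1.8,0],[0,0,0]],
  [1,[0,2.4,0],[0,0,0]],
  [1,[0,2.8,0],[0,0,0]],
  [1,[0,2.8,0],[0,0,0]],
  [1,[0,2.0,0],[0,0,0]],
  [1,[0,2.0,0],[0,0,0]],
])

```text
time_s: 17.6
position: [0.6123, -0.0444, 0.2657]
ee_rot: [0.0, 0.061, 0.998, -0.001]
ft_force: [0.1, -0.8, -2.1]
width: 0.222
gripper_force: 98.5
```

```bash
python3 - <<'E'
from h import *
where();rods();rods('top')
E
```

```text
t 17.6 rake x,y mm 49.6 -1.3 tip above groove floor 12.4 [ 0.1 -0.8 -2.1]
scene n 71 y -41.0 37.0 x at ymin/ymax [41.8 42. ] spread 1.5
scene n 16 y -56.0 -45.0 x at ymin/ymax [8.  6.9] spread 2.3
scene n 101 y -40.0 37.0 x at ymin/ymax [7.5 6.2] spread 2.0
scene n 89 y -37.0 40.0 x at ymin/ymax [-11.6 -11.9] spread 1.7
scene n 77 y -43.0 34.0 x at ymin/ymax [-47.1 -47.5] spread 1.4
```

Request:
apply_moves([
  [1,[0,0,-1],[0,0,0]],
  [1,[0,0,-3],[0,0,0]],
  [1,[0,0,-6],[0,0,0]],
  [1,[0,0,-9],[0,0,0]],
  [1,[0,0,-9],[0,0,0]],
  [1,[0,0,-9],[0,0,0]],
])

```text
time_s: 18.2
position: [0.6135, -0.0438, 0.3592]
ee_rot: [0.003, 0.061, 0.998, -0.0]
ft_force: [-0.6, 0.1, -3.2]
width: 0.222
gripper_force: 98.6
```

```bash
python3 - <<'E'
from h import *
where();print(go(.6052,.2908,.355,1.979));rods('top');rods('top',.0166)
E
```

```text
t 18.2 rake x,y mm 50.4 -2.3 tip above groove floor 105.9 [-0.6  0.1 -3.2]
(array([ 4.9 , 33.11,  0.38]), array([-0.002,  0.006, -0.53 ]))
```

Request:
apply_moves([
  [1,[0.4,2.5,0],[0,0,-0.05]],
  [1,[0.9,6,0],[0,0,-0.1]],
  [1,[1.4,9.5,0],[0,0,-0.16]],
  [1,[1.9,13,0],[0,0,-0.22]],
  [1,[2.4,16.5,0],[0,0,-0.28]],
  [1,[2.9,20,0],[0,0,-0.34]],
  [1,[3.4,23.5,0],[0,0,-0.4]],
  [1,[4,27,0],[0,0,-0.46]],
])

```text
time_s: 18.97
position: [0.6044, 0.2308, 0.3533]
ee_rot: [-0.002, -0.17, 0.986, -0.0]
ft_force: [0.5, -0.4, -1.9]
width: 0.218
gripper_force: 98.7
```

Request:
apply_moves([
  [1,[-1,2,0],[0,0,-0.03]],
  [1,[-2,4,0],[0,0,-0.07]],
  [1,[-2,5,0],[0,0,-0.07]],
  [1,[-2,5,0],[0,0,-0.07]],
])

```text
time_s: 19.3
position: [0.6064, 0.2849, 0.3535]
ee_rot: [-0.002, -0.204, 0.979, 0.0]
ft_force: [0.0, -0.3, -1.9]
width: 0.221
gripper_force: 98.7
```

```bash
python3 - <<'E'
from h import *
s=r.observe();print(s['position'],go(.6052,.2908,.355,1.979));rods('scene',f='s7.png');rods('top',.0166)
E
```

```text
[0.60644249 0.28492455 0.35347402] (array([-0.12,  0.59, -0.15]), array([ 0.001, -0.004,  0.002]))
scene n 63 y -40.0 36.0 x at ymin/ymax [42.7 42.5] spread 1.3
scene n 15 y -55.0 -45.0 x at ymin/ymax [9.5 8.3] spread 2.3
scene n 103 y -40.0 37.0 x at ymin/ymax [8.9 6.9] spread 2.1
scene n 82 y -37.0 39.0 x at ymin/ymax [-10.6 -11.4] spread 1.6
scene n 77 y -43.0 34.0 x at ymin/ymax [-47.1 -47.5] spread 1.4
top n 12 y -58.0 -49.0 x at ymin/ymax [45.6 47. ] spread 2.2
top n 88 y -42.0 35.0 x at ymin/ymax [46.3 46.4] spread 2.0
top n 13 y -54.0 -45.0 x at ymin/ymax [-7.7 -6. ] spread 2.4
top n 96 y -40.0 36.0 x at ymin/ymax [13.4 10.4] spread 2.1
top n 97 y -38.0 39.0 x at ymin/ymax [-7.3 -7.7] spread 2.1
top n 96 y -43.0 34.0 x at ymin/ymax [-43.6 -43.6] spread 2.1
top n 14 y 42.0 53.0 x at ymin/ymax [46.7 46. ] spread 1.9
top n 16 y 43.0 54.0 x at ymin/ymax [ 9.9 11.1] spread 2.1
top n 13 y 46.0 56.0 x at ymin/ymax [-7.2 -7.5] spread 2.2
top n 15 y 41.0 52.0 x at ymin/ymax [-44.6 -42.9] spread 1.9
```

```bash
python3 - <<'E'
from h import *
d=grab('top')
a=cv2.imread('pics/s7.png')[260:360,315:430];b=d['frame'][215:300,355:455,::-1]
c=np.zeros((400,800,3),np.uint8);x=cv2.resize(a,(400,348),interpolation=cv2.INTER_CUBIC);c[:348,:400]=x
y=cv2.resize(b,(400,340),interpolation=cv2.INTER_CUBIC);c[:340,400:]=y
cv2.imwrite('pics/c7.png',c)
E
```

```text
(no output)
```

View pics/c7.png

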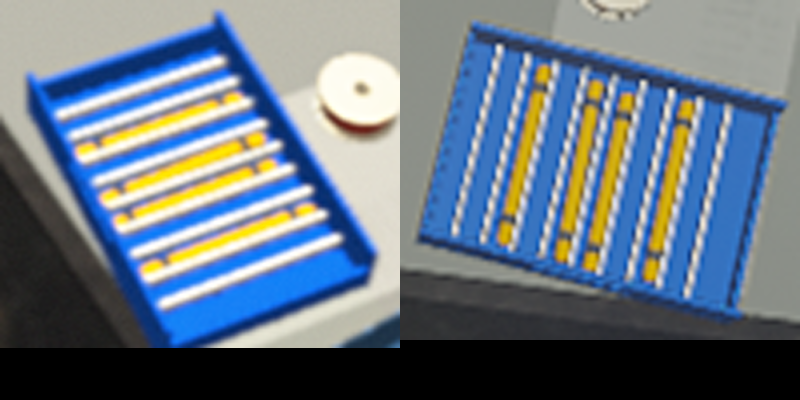

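Request:
apply_moves([
  [1,[-0.1,0.6,0],[0,0,0]],
  [1,[-0.1,0.6,1],[0,0,0]],
  [1,[-0.1,0.6,3.5],[0,0,0]],
  [1,[-0.1,0.6,5],[0,0,0]],
  [1,[-0.1,0.6,6],[0,0,0]],
  [1,[-0.1,0.6,6],[0,0,0]],
  [1,[-0.1,0.6,6],[0,0,0]],
])

```text
time_s: 20.03
position: [0.6061, 0.2886, 0.2949]
ee_rot: [-0.001, -0.202, 0.979, -0.0]
ft_force: [-0.1, 0.4, -1.7]
width: 0.22
gripper_force: 98.7
```

```bash
python3 - <<'E'
from h import *
s=r.observe();print(s['position'],go(.6052,.2908,.2640,1.979))
E
```

```text
[0.60605914 0.28858688 0.29492879] (array([-0.01,  0.24,  3.09]), array([ 0.   , -0.002, -0.001]))
```

Request:
apply_moves([
  [1,[0,0.22,0],[0,0,0]],
  [1,[0,0.22,0.8],[0,0,0]],
  [1,[0,0.22,1.6],[0,0,0]],
  [1,[0,0.22,2.2],[0,0,0]],
  [1,[0,0.22,2.6],[0,0,0]],
  [1,[0,0.22,2.6],[0,0,0]],
])

```text
time_s: 20.53
position: [0.6047, 0.2909, 0.268]
ee_rot: [-0.001, -0.203, 0.979, -0.0]
ft_force: [0.2, 0.8, -1.0]
width: 0.221
gripper_force: 98.7
```

Request:
apply_moves([
  [1,[0,0,0.2],[0,0,0]],
  [1,[0,0,0.4],[0,0,0]],
  [1,[0,0,0.4],[0,0,0]],
  [1,[0,0,0.4],[0,0,0]],
])

```text
time_s: 20.87
position: [0.6055, 0.2911, 0.2658]
ee_rot: [0.0, -0.203, 0.979, 0.0]
ft_force: [0.3, -0.2, -1.7]
width: 0.221
gripper_force: 98.7
```

Request:
apply_moves([
  [1,[0,0,0.2],[0,0,0]],
  [1,[0,0,0.2],[0,0,0]],
  [1,[0,0,0.2],[0,0,0]],
])

```text
time_s: 21.12
position: [0.6054, 0.2911, 0.2638]
ee_rot: [0.0, -0.203, 0.979, 0.0]
ft_force: [0.2, -0.8, -2.7]
width: 0.221
gripper_force: 98.7
```

Request:
apply_moves([
  [0.3,[0,0,0.03],[0,0,0]],
  [-0.2,[0,0,0.03],[0,0,0]],
  [-1,[0,0,0.03],[0,0,0]],
  [-1,[0,0,0.03],[0,0,0]],
  [-1,[0,0,0.03],[0,0,0]],
  [-1,[0,0,0.03],[0,0,0]],
  [-1,[0,0,-1],[0,0,0]],
  [-1,[0,0,-3],[0,0,0]],
])

```text
time_s: 21.78
position: [0.6041, 0.2906, 0.2915]
ee_rot: [-0.003, -0.203, 0.979, -0.0]
ft_force: [-1.0, -1.1, -0.4]
width: 1.0
gripper_force: 0.0
```

Request:
apply_moves([
  [-1,[0,0,-4],[0,0,0]],
  [-1,[0,0,-8],[0,0,0]],
  [-1,[0,0,-11],[0,0,0]],
  [-1,[0,0,-11],[0,0,0]],
  [-1,[0,0,-11],[0,0,0]],
])

```text
time_s: 22.2
position: [0.6062, 0.2915, 0.4082]
ee_rot: [0.004, -0.203, 0.979, 0.001]
ft_force: [-0.2, -0.3, -1.0]
width: 1.004
gripper_force: 0.0
```

```bash
python3 - <<'E'
from h import *
s=r.observe();print(s['time_s'],s['position'],s['width'],s['ft_force'])
d=grab('scene','s8.png');cv2.imwrite('pics/s8c.png',cv2.resize(d['frame'][110:350,200:440],(600,600),interpolation=cv2.INTER_CUBIC)[:,:,::-1]);rods()
E
```

```text
22.2 [0.6062332  0.2914555  0.40815574] 1.0039962232140063 [-0.21285766 -0.26504818 -1.00995404]
scene n 63 y -40.0 36.0 x at ymin/ymax [42.7 42.5] spread 1.3
scene n 15 y -55.0 -45.0 x at ymin/ymax [9.5 8.3] spread 2.3
scene n 103 y -40.0 37.0 x at ymin/ymax [8.9 6.9] spread 2.1
scene n 82 y -37.0 39.0 x at ymin/ymax [-10.6 -11.4] spread 1.6
scene n 77 y -43.0 34.0 x at ymin/ymax [-47.1 -47.5] spread 1.4
```

View pics/s8c.png

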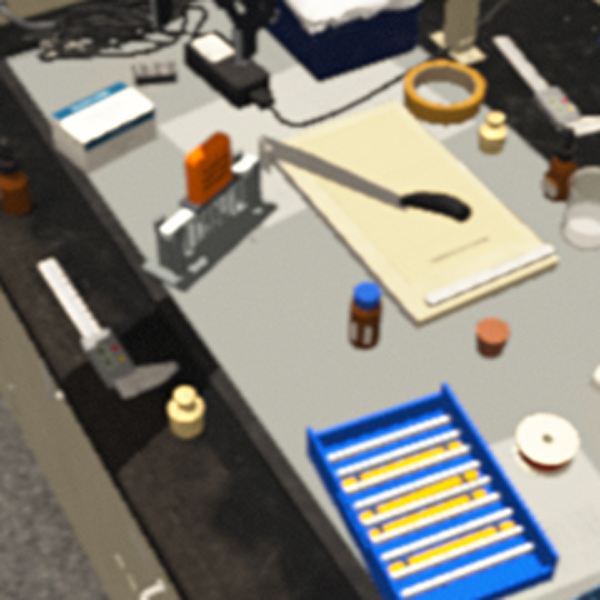

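The last picture shows the caliper flat on the bare strip (crop around 105,340). The rake is upright in its rest (210,190) and all four rods lie in grooves (430,510).

```bash
python3 -c "
from cell import r
print(r.sign_off())"
```

```text
the job is handed in; nothing more can be done
None
```

The job was handed in at about 22 s: the caliper lies flat on the bare strip, all four rods lie in grooves, and the rake hangs in its rest; hand-in returned no verdict, so this rests on my last pictures.

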